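Take a honed gouge out of the V-block and hold it edge up for inspection

TASK

The carving gouge clamped in the bench V-block has just been honed: ease that block's clamp knob (a good quarter turn anticlockwise), then draw the gouge by its handle straight back along the vee until its blade is clear of the clamp, without letting the sharp edge strike anything. Lift it well clear of everything, a good hand's breadth above the bench, and turn it edge up, nearer upright than level, so that the edge can be looked over. Finish while still holding it there, still; leave the other, empty V-block's clamp and everything else on the bench alone.

Things in the scene. Friction and masses are not known exactly. Their poses are not given: they have to be found in the camera images.
- vblock: Steel V-block holding the gouge: 40 long x 60 wide, top 55 mm above the bench, screwed to the bench on a board 100 x 130 x 12 mm. Origin: on the bench, straight below the clamp screw. x: along the vee towards the gouge's edge (the handle sticks out to -x); z up. It stands left or right of the middle, the empty block about 0.37 m away in the other place.
- vblock_bridge (a point): Middle of the top of the flat steel stirrup that stands across the V-block (14 mm along x, 75 mm along y), 94 mm above the bench; its bridge is 12 mm thick, underside 82 mm above the bench. It carries the clamp screw and lets the gouge out only along the vee; the gouge is clear once its edge is 7 mm or more behind the screw axis: about 130 mm of travel to -x.
- knob (a joint): Turn of the clamp knob on the block that holds the gouge, rad: 0 is tight, it grows anticlockwise from above (loosening), stop at 2.2. Starts at 0 to 0.25, stays where it is left; friction 0.12 N m. The quick-action screw and knob rise 2.5 mm per rad. The sprung pad (about 14 N at 0) lets go of the handle at about 0.5; above 1.2 it clears it by 1.5 mm or more.
- knob_grip (a point): Where to grip the knob from above: on its axis, 8 mm below its flat top, 124 mm above the bench when tight. The knob is a knurled upright steel cylinder, 30 mm across, 20 mm high; its underside is 18 mm above the stirrup's bridge, only the 10 mm screw between. Any yaw will do.
- gouge: Carving gouge level in the vee, 230 mm, 0.08 to 0.12 kg: octagonal maple handle 26 mm across flats, 12 to 145 mm behind the origin; brass ferrule 20 mm across, shank 9 mm, blade 14 mm wide, 6 deep, edge 85 mm ahead. Origin: on the axis at the ferrule's front, 29 to 37 mm ahead of the screw, 57 mm above the bench. x: to the edge; z: up. Mass centre 25 mm behind the origin: it lies steady if freed.
- gouge_grip (a point): Point on the handle's axis, 113 mm behind the gouge's origin, about 80 mm behind the clamp screw and 57 mm above the bench: a free place to grip across the handle (26 mm across the flats; two flats are upright).
- gouge_tip (a point): middle of the cutting edge, 85 mm ahead of the gouge's origin, on its axis.
- gouge_butt (a point): middle of the handle's rear end, 145 mm behind the gouge's origin, on its axis.
- spare: The other V-block, alike in every way (stirrup, screw, knob) but empty, fixed to the bench. Origin and axes as for vblock. Not to be used.
- spare_knob (a joint): turn of the empty block's clamp knob, rad, as for knob; starts at 0.5 to 0.8, to be left as it is.
- slipstone: bystander: loose grey wedge-shaped slip stone 100 x 44 x 12 mm lying flat. Origin: underside centre.
- thumbplane: bystander: small loose brass finger plane, 58 x 24 x 30 mm. Origin: underside centre.
- spoolclamp: bystander: loose spool clamp standing upright, two beech spools 32 mm across on a threaded rod, 90 mm high. Origin: underside centre.
- mallet: bystander: loose round carver's mallet standing on its head, 84 mm across, 200 mm high. Origin: underside centre.
- jar: bystander: loose amber glass jar, 60 mm across, 75 mm high. Origin: underside centre.
- varnish: bystander: loose green glass bottle, 56 mm across, 150 mm high. Origin: underside centre.
- strop: bystander: leather strop on a board 280 x 70 x 22 mm, fixed to the bench. Origin: underside centre.
There are look-alikes about, which are no part of the job. What is shaped like the vblock but blue is not meant.

How it is judged:
By the outcome, as a careful person would: the job done as asked, in the order asked, and still so for the second after the job is handed in, while the arm keeps its last pose, push and grip.
It also fails if it takes over 54 s, if anything falls off the work surface, if the arm or the gripper's body presses on something with over 40 N, if the wrist force passes 120 N, or if a joint passes its speed limit or range.

ROBOT

A 6-joint arm with a two-finger parallel gripper is mounted at the origin on the work surface. World frame = base frame: x ahead of the robot, y to its left, z up, the work surface at z = 0. Lengths are in mm, angles in rad, forces in N, time in s.
With the tool pointing down it reaches from about 350 to 925 mm from the base axis. Payload 6.4 kg.
Tool frame: the origin (TCP) lies on the front face of the gripper's body, between the roots of the fingers; the fingertips stand 73 mm ahead of it and the grasp point (between the pads) lies 54 mm ahead of it (r.tcp_to_grasp is the distance from the TCP to the grasp point, in mm); z points along the fingers, y is the line along which they close (so a half turn about z gives the same grasp; the last joint's range is limited). The gripper opens to 85 mm and grips with 20 to 120 N. Pads are 22 mm wide; open, the fingers measure 114 mm over their backs; the gripper's body (76 mm by 85 mm) begins 54 mm behind the grasp point. The pads swing forward as they close: fully open they stand 13 mm farther back than shut.
Start: joints at [0.949, 0.245, 1.558, -0, 1.339, -0.174], TCP at [281.438, 585.924, 303.89] pointing down, gripper open.
Joint ranges: [-3.13, 3.13], [-1.02, 2.26], [0.13, 2.54], [-0.95, 4.09], [0.21, 2.88], [-2.74, 2.74]. Speed limits (rad/s): [2.57, 2.57, 3.14, 3.14, 3.14, 3.14].

INTERFACE

Orientations are given as [roll, pitch, yaw] about the fixed x, y, z axes, in that order (R = Rz(yaw) Ry(pitch) Rx(roll)).
In Python, from cell import r gives the robot as it stands.
- The arm moves only by the tool step_arm, never from a script. Its argument "plan" is a list that holds one entry, the list of rows, each a list of 6 numbers: the shift along the tool's x, y, z as a fraction of full scale, then the turn, a rotation vector about the tool's x, y, z as a fraction of full scale. In form: [[[x, y, z, wx, wy, wz], ...]]. A call has 1 to 5 rows; each row is the pose to reach, as a shift and turn from the pose commanded when the call began, along the tool's axes at that moment; what a row does not reach only later rows make up. Full scale, the value 1, is 500 mm for a shift and 90 degrees for a turn. A row lasts 1/8 s, in which the tool goes at most 62.5 mm and 10.7 degrees, less where a joint would pass 70% of its speed; a pose out of reach is approached as far as the arm can. A call with a number of a shift or a turn outside -1 to 1 is refused whole. A call with a gripper value outside its range is refused whole. "hand" is the opening, from 0 (shut) to 1 (fully open), set as the call begins (left out, the last holds). The fingers move at their own pace and stop on an object; "grip_force" is the grip in N (left out, the last holds). Time passes only in rows, so rows that repeat a pose let the fingers close. It gives the time, the measured TCP pose, the force, the opening and the grip force at its end, in the units of the state.
- r.read_state(): the state, without advancing time (a new reading comes with each control period).
- r.camera(name): name is "scene" or "side" or "wrist"; returns a dict with "color" (384x512x3 uint8, red, green, blue), "camera_matrix" (3x3 intrinsics, pixels), "dist" ([k1, k2, p1, p2, k3] as OpenCV has them; the pictures are not rectified), "R" (3x3) and "t" (3): a world point X has camera coordinates R X + t; the wrist camera has in their place "tool_from_camera" (4x4, takes a point from camera to tool coordinates, whose origin is the TCP and whose axes are the flange's). Camera axes: x right, y down, z forward; pixel columns grow to the right and rows downward; lengths in mm; the calibration is good to about 2 mm. A picture is of the moment at which its call begins: read the wrist's pose just before it. There is no depth.
- r.close_job(): hands the job in; it is judged then, once.
Trained networks look in the newest picture that a camera, given by its name, has taken for a name from the list of things; names that differ only in an ending like _2 or _b are one class to them, and where a whole thing is asked for, a point or a joint stands for the part that bears it (a point fixed in the world has none). Each returns a list of dicts, best first, with "conf" (0 to 1); they miss things now and then, are a little off and sometimes report something else, mostly with a low value. They report only what shows in the picture. A call takes as long as a camera call. They do not tell look-alikes from the thing itself.
- r.regions_of(camera, target): "pixels" (384x512 bool, what is visible of it) and "pixel" ([row, column] in pixels, amid what is visible of it).
The state is a dict: "time_s": time; "q": joint angles; "qvel": joint speeds; "tau": joint torques, N m; "eef_pos": TCP position; "tcp_rot": TCP orientation; "ft_force": force on the tool from outside, world axes, zero at the start; "ft_torque": the same for the moment, N m; "gripper_width": opening from 0.0 (shut) to 1.0 (fully open); "gripper_force": force on a finger pad.
Only numpy, scipy, OpenCV 4.12 (cv2) and the standard library are available. Lean on these libraries where they do the work, as an engineer would, in place of code of your own. Each camera call takes 0.05 s, during which the arm holds its last target. There are 200 camera calls.

## Working session

There is one attempt and no reset: what is moved stays moved. The work goes in short steps, Python scripts to look and compute and a tool call to move; the robot and the scene stay as the last step left them, time stands still between calls to the robot, and variables do not carry over. Pictures are saved under pics/ and viewed, at most 10 in all, crops included, and the job is handed in when it is done.

Besides the shell and the picture viewer there is one more tool, called after "Emit:" as name([rows], argument=value, ...), one row to a line, values as JSON. step_arm: Moves the arm, as the interface text tells. Its arguments: {"type":"object","properties":{"plan":{"type":"array"},"hand":{"type":"number"},"grip_force":{"type":"number"}},"required":["plan"]}

```bash
ls; mkdir -p pics; python3 - <<'E'
from cell import r
import cv2,numpy as np
s=r.read_state();print(s['time_s'],s['eef_pos'],s['tcp_rot'])
ims=[]
for n in('scene','side'):
    c=r.camera(n);im=c['color'];ims.append(im)
    print(n,c['camera_matrix'],c['dist'],c['R'],c['t'])
    for t in('vblock','gouge','knob','spare','gouge_grip','mallet','jar','varnish','spoolclamp','thumbplane','slipstone','strop'):
        print(t,[(round(d['conf'],2),np.round(d['pixel']).tolist(),int(d['pixels'].sum())) for d in r.regions_of(n,t)])
o=cv2.cvtColor(np.vstack(ims),cv2.COLOR_RGB2BGR)
cv2.imwrite('pics/a.png',cv2.resize(ims[0][:,:,::-1],(800,600)))
cv2.imwrite('pics/b.png',cv2.resize(ims[1][:,:,::-1],(800,600)))
E
```

```text
pics
0.0 [281.16242847 585.57613753 302.76178044] [-3.13964096e+00 -3.56233017e-04  2.69381922e+00]
scene [[465.93363863   0.         260.97778024]
 [  0.         465.93363863 197.04830805]
 [  0.           0.           1.        ]] [-0.16117651  0.          0.          0.          0.        ] [[ 0.86108863  0.5080067  -0.02134395]
 [ 0.25488655 -0.46760264 -0.84639271]
 [-0.43995365  0.72337885 -0.53213139]] [-482.23222916  -36.37268343 1706.60344579]
vblock [(0.75, [277.0, 259.0], 1256), (0.74, [222.0, 244.0], 983), (0.71, [329.0, 221.0], 2016), (0.48, [161.0, 283.0], 893)]
gouge [(0.73, [260.0, 250.0], 617)]
knob [(0.55, [242.0, 262.0], 132), (0.45, [196.0, 242.0], 115), (0.44, [297.0, 219.0], 177)]
spare [(0.75, [208.0, 318.0], 1060)]
gouge_grip []
mallet [(0.88, [168.0, 338.0], 760), (0.69, [177.0, 320.0], 66)]
jar [(0.59, [241.0, 324.0], 549), (0.39, [174.0, 316.0], 72)]
varnish [(0.71, [232.0, 142.0], 791), (0.6, [237.0, 325.0], 603)]
spoolclamp []
thumbplane []
slipstone [(0.54, [184.0, 256.0], 172), (0.3, [233.0, 140.0], 767)]
strop [(0.81, [160.0, 283.0], 842), (0.55, [259.
[... 389 characters left out ...]
342.0, 395.0], 3458), (0.67, [266.0, 351.0], 2062), (0.6, [228.0, 259.0], 1815), (0.54, [144.0, 191.0], 1328)]
gouge [(0.82, [264.0, 335.0], 629)]
knob [(0.73, [196.0, 258.0], 153), (0.7, [318.0, 405.0], 285), (0.6, [236.0, 349.0], 194)]
spare [(0.63, [167.0, 298.0], 1411)]
gouge_grip [(0.83, [264.0, 336.0], 793), (0.73, [142.0, 256.0], 194)]
mallet [(0.71, [124.0, 272.0], 899)]
jar [(0.65, [202.0, 346.0], 663)]
varnish [(0.96, [311.0, 191.0], 1213), (0.65, [202.0, 346.0], 629), (0.22, [236.0, 354.0], 219)]
spoolclamp [(0.47, [138.0, 257.0], 163)]
thumbplane [(0.55, [271.0, 205.0], 239)]
slipstone [(0.58, [176.0, 204.0], 352), (0.18, [141.0, 256.0], 194)]
strop [(0.73, [147.0, 192.0], 1288)]
```

View pics/a.png

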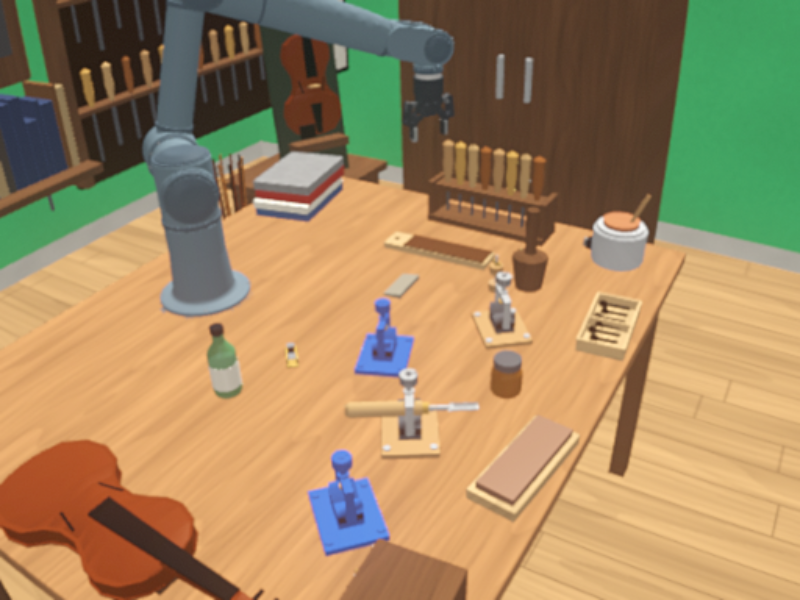

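View pics/b.png

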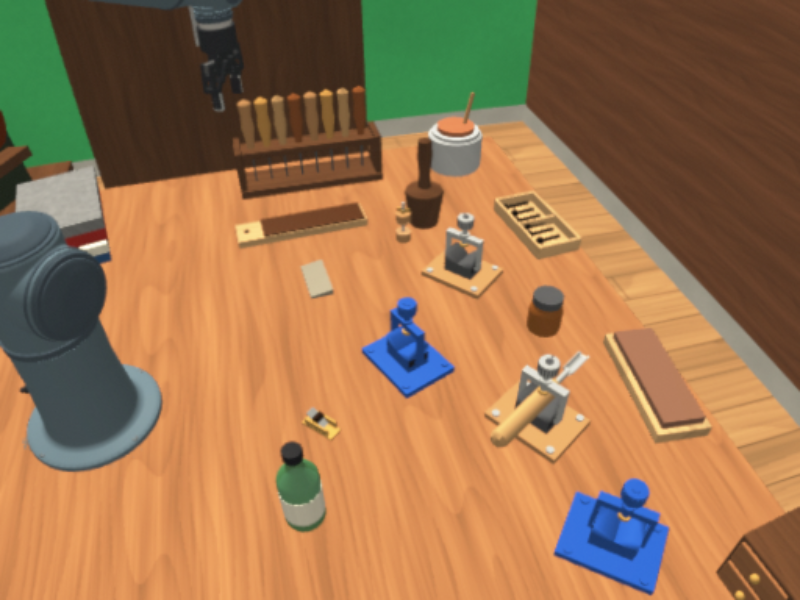

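Candidates in the scene picture (row, col): steel block with gouge (270,262), empty steel block (208,318), and blue look-alikes (222,244) and (329,221). The meant one is (270,262), because it is steel and the gouge is in its vee. Next I confirm that in a crop and triangulate.

```bash
cat > h.py <<'E'
import numpy as np,cv2
from scipy.spatial.transform import Rotation as Ro
def ray(c,px,R=None,t=None):
    u=cv2.undistortPoints(np.array([[px]],float),c['camera_matrix'],c['dist'])[0,0]
    R=c['R'] if R is None else R; t=c['t'] if t is None else t
    d=R.T@np.array([*u,1]); return -R.T@t,d/np.linalg.norm(d)
def tri(rays):
    A=0;b=0
    for o,d in rays:
        P=np.eye(3)-np.outer(d,d);A=A+P;b=b+P@o
    X=np.linalg.solve(A,b);return X,[np.linalg.norm((np.eye(3)-np.outer(d,d))@(X-o)) for o,d in rays]
def proj(c,X,R=None,t=None):
    R=c['R'] if R is None else R; t=c['t'] if t is None else t
    return cv2.projectPoints(np.array(X,float).reshape(-1,1,3),cv2.Rodrigues(np.array(R))[0],np.array(t,float),c['camera_matrix'],c['dist'])[0][:,0]
def wristRt(c,s):
    Rt=Ro.from_euler('xyz',s['tcp_rot']).as_matrix();p=np.array(s['eef_pos'])
    T=np.array(c['tool_from_camera']);Rw=Rt@T[:3,:3];o=Rt@T[:3,3]+p
    return Rw.T,-Rw.T@o
E
python3 - <<'E'
from h import *
from cell import r
C={n:r.camera(n) for n in('scene','side')}
def pk(n,t,near):
    L=[d for d in r.regions_of(n,t)]
    d=min(L,key=lambda d:np.hypot(*(np.array(d['pixel'])-near)))
    ys,xs=np.nonzero(d['pixels']);return (xs.mean(),ys.mean()),(xs.min(),xs.max(),ys.min(),ys.max())
for t,a,b in(('knob',(242,262),(236,349)),('gouge',(260,250),(264,335)),('jar',(241,324),(202,346)),('varnish',(232,142),(311,191))):
    A,ba=pk('scene',t,a);B,bb=pk('side',t,b);print(t,A,ba,B,bb,tri([ray(C['scene'],A),ray(C['side'],B)]))
# eye-picked: 800-scale pixels
for nm,a,b in(('butt',(348,409),(498,434)),('tip',(478,407),(582,358)),('sparetop',(504,279),(466,220))):
    print(nm,tri([ray(C['scene'],np.array(a)*.64-.2),ray(C['side'],np.array(b)*.64-.2)]))
a=C['scene']['color'][220:300,200:320,::-1];b=C['side']['color'][215:295,300:420,::-1]
cv2.imwrite('pics/c.png',np.hstack([cv2.resize(a,(400,267),interpolation=3),cv2.resize(b,(400,267),interpolation=3)]))
E
```

```text
knob (np.float64(260.54782608695655), np.float64(241.97391304347826)) (np.int64(255), np.int64(266), np.int64(237), np.int64(247)) (np.float64(350.90610328638496), np.float64(234.02347417840375)) (np.int64(343), np.int64(358), np.int64(226), np.int64(242)) (array([ 671.95826955, -185.45876988,  125.06305406]), [np.float64(1.2584447998805297), np.float64(1.2584447998804993)])
gouge (np.float64(256.08607198748047), np.float64(261.0015649452269)) (np.int64(221), np.int64(304), np.int64(256), np.int64(267)) (np.float64(340.0729166666667), np.float64(259.9140625)) (np.int64(313), np.int64(376), np.int64(226), np.int64(286)) (array([ 655.39413909, -188.34471919,   51.63414501]), [np.float64(2.7154928241481495), np.float64(2.715492824148107)])Traceback (most recent call last):
  File "<stdin>", line 9, in <module>
  File "<stdin>", line 6, in pk
ValueError: min() iterable argument is empty
```

```bash
python3 - <<'E'
from h import *
from cell import r
C={n:r.camera(n) for n in('scene','side')}
for nm,a,b in(('butt',(348,409),(498,434)),('tip',(478,407),(582,358)),('sparetop',(504,279),(466,220)),('jartop',(507,360),(547,297)),('varnish top',(217,330),(292,450)),('blue1 top',(383,305),(406,305)),('blue2 top',(342,458),(634,492))):
    print(nm,tri([ray(C['scene'],np.array(a)*.64-.2),ray(C['side'],np.array(b)*.64-.2)]))
a=C['scene']['color'][220:300,200:320,::-1];b=C['side']['color'][215:295,300:420,::-1]
cv2.imwrite('pics/c.png',np.hstack([cv2.resize(a,(400,267),interpolation=3),cv2.resize(b,(400,267),interpolation=3)]))
E
```

```text
butt (array([ 583.30990467, -236.42015234,   61.99166591]), [np.float64(3.3876643572861176), np.float64(3.3876643572860865)])
tip (array([ 771.55662639, -120.05970884,   52.30426312]), [np.float64(1.6109538314539558), np.float64(1.6109538314540333)])
sparetop (array([677.98497129, 190.59164212, 127.13239222]), [np.float64(0.8525310203834978), np.float64(0.8525310203836222)])
jartop (array([767.55323018,  11.42525886,  69.34715394]), [np.float64(0.5508690261975976), np.float64(0.5508690261974464)])
varnish top (array([ 307.30286686, -249.86093885,  142.903292  ]), [np.float64(2.4365553375019107), np.float64(2.436555337501764)])
blue1 top (array([511.91969056,  -7.78724569, 124.21811531]), [np.float64(1.3141297500814335), np.float64(1.31412975008146)])
blue2 top (array([ 686.31943508, -398.34414274,  126.15721995]), [np.float64(0.39690918638984934), np.float64(0.39690918638981965)])
```

View pics/c.png

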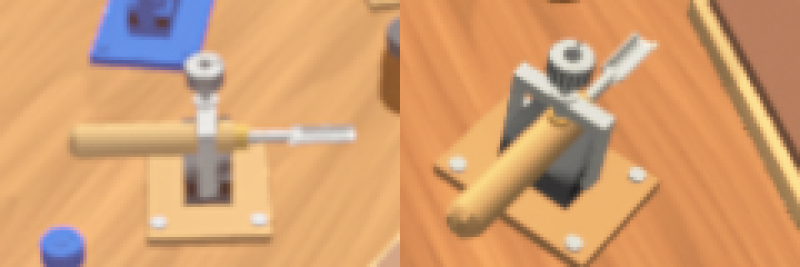

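Crop shows the steel block with the gouge in its vee, stirrup above, knob at about (205,68) in the left half: this is the one meant. Knob is at about (672,-185,125), gouge axis heading about 0.55 rad. I'm moving there now.

Emit:
step_arm([
  [[-0.088, -0.074, 0, 0, 0, 0.09], [-0.177, -0.148, 0, 0, 0, 0.18], [-0.265, -0.221, 0, 0, 0, 0.27], [-0.354, -0.295, 0, 0, 0, 0.36], [-0.442, -0.368, 0, 0, 0, 0.45]],
], hand=1)

```text
time_s: 2.42
eef_pos: [401.5, 322.7, 304.2]
tcp_rot: [3.141, 0.0, 1.983]
ft_force: [0.7, -0.0, 0.3]
gripper_width: 0.997
gripper_force: 0.0
```

```bash
cat > goal.py <<'E'
import sys
from h import *
from cell import r
def goal(pos,rot,n):
    s=r.read_state();R=Ro.from_euler('xyz',s['tcp_rot'])
    d=R.inv().apply(np.array(pos)-s['eef_pos'])/500
    w=(R.inv()*Ro.from_euler('xyz',rot)).as_rotvec()/(np.pi/2)
    print(s['time_s'],np.round(s['eef_pos'],1),np.round(s['tcp_rot'],3),'q',np.round(s['q'],2),'F',np.round(s['ft_force'],1),'w',round(s['gripper_width'],3),'gf',s['gripper_force'])
    print('shift',np.round(d,4),'mm',round(500*np.linalg.norm(d),1),'turn',np.round(w,4),'deg',round(90*np.linalg.norm(w),1))
    for k in range(1,n+1): print(np.round(np.r_[d,w]*k/n,4).tolist())
if __name__=='__main__':
    a=[float(v) for v in sys.argv[1:]];goal(a[:3],a[3:6],int(a[6]))
E
python3 goal.py 640 -205 303 3.14159 0 0.55 10
```

```text
2.425 [401.5 322.7 304.2] [3.141 0.    1.983] q [ 0.46 -0.08  1.9  -0.    1.32  0.04] F [ 0.7 -0.   0.3] w 0.997 gf 0.0
shift [-1.1581  0.0148  0.0024] mm 579.1 turn [ 5.00e-04 -4.00e-04  9.12e-01] deg 82.1
[-0.1158, 0.0015, 0.0002, 0.0, -0.0, 0.0912]
[-0.2316, 0.003, 0.0005, 0.0001, -0.0001, 0.1824]
[-0.3474, 0.0044, 0.0007, 0.0001, -0.0001, 0.2736]
[-0.4632, 0.0059, 0.001, 0.0002, -0.0001, 0.3648]
[-0.5791, 0.0074, 0.0012, 0.0002, -0.0002, 0.456]
[-0.6949, 0.0089, 0.0015, 0.0003, -0.0002, 0.5472]
[-0.8107, 0.0103, 0.0017, 0.0003, -0.0003, 0.6384]
[-0.9265, 0.0118, 0.0019, 0.0004, -0.0003, 0.7296]
[-1.0423, 0.0133, 0.0022, 0.0004, -0.0003, 0.8208]
[-1.1581, 0.0148, 0.0024, 0.0005, -0.0004, 0.912]
```

Emit:
step_arm([
  [[-0.115, 0.001, 0, 0, 0, 0.09], [-0.23, 0.003, 0, 0, 0, 0.18], [-0.345, 0.004, 0, 0, 0, 0.27], [-0.46, 0.006, 0, 0, 0, 0.36], [-0.575, 0.007, 0, 0, 0, 0.45]],
])

```text
time_s: 3.05
eef_pos: [521.0, 61.0, 304.3]
tcp_rot: [3.141, -0.0, 1.275]
ft_force: [0.3, 0.6, 1.2]
gripper_width: 0.998
gripper_force: 0.0
```

```bash
python3 goal.py 640 -205 303 3.14159 0 0.55 5
```

```text
3.05 [521.   61.  304.3] [ 3.141 -0.     1.275] q [-0.1  -0.05  1.88  0.    1.32  0.2 ] F [0.3 0.6 1.2] w 0.998 gf 0.0
shift [-0.4395  0.3827  0.0027] mm 291.4 turn [ 5.000e-04 -4.000e-04  4.617e-01] deg 41.6
[-0.0879, 0.0765, 0.0005, 0.0001, -0.0001, 0.0923]
[-0.1758, 0.1531, 0.0011, 0.0002, -0.0002, 0.1847]
[-0.2637, 0.2296, 0.0016, 0.0003, -0.0002, 0.277]
[-0.3516, 0.3062, 0.0022, 0.0004, -0.0003, 0.3693]
[-0.4395, 0.3827, 0.0027, 0.0005, -0.0004, 0.4617]
```

Emit:
step_arm([
  [[-0.088, 0.0765, 0, 0, 0, 0.092], [-0.176, 0.153, 0, 0, 0, 0.185], [-0.264, 0.23, 0, 0, 0, 0.277], [-0.352, 0.306, 0, 0, 0, 0.37], [-0.44, 0.383, 0, 0, 0, 0.462]],
])

```text
time_s: 3.68
eef_pos: [641.4, -204.7, 304.0]
tcp_rot: [3.141, -0.0, 0.549]
ft_force: [0.5, 0.6, 0.4]
gripper_width: 0.999
gripper_force: 0.0
```

Emit:
step_arm([
  [[0, 0, 0, 0, 0, 0]],
])

```text
time_s: 3.8
eef_pos: [641.4, -206.6, 303.1]
tcp_rot: [3.141, 0.0, 0.55]
ft_force: [-0.2, -0.5, -0.4]
gripper_width: 0.995
gripper_force: 0.0
```

```bash
cat > look.py <<'E'
import sys
from h import *
from cell import r
s=r.read_state();c=r.camera('wrist');R,t=wristRt(c,s)
print(s['time_s'],s['eef_pos'],s['tcp_rot'],'cam at',-R.T@t,'axis',R[2])
np.savez('w_%s.npz'%sys.argv[1],K=c['camera_matrix'],D=c['dist'],R=R,t=t)
im=c['color'][:,:,::-1]
for k in ('knob','gouge'):
    for d in r.regions_of('wrist',k):
        m=d['pixels'].astype(np.uint8);ys,xs=np.nonzero(m)
        print(k,round(d['conf'],2),[round(xs.mean(),1),round(ys.mean(),1)],xs.min(),xs.max(),ys.min(),ys.max(),m.sum())
        if k=='gouge': print(cv2.minAreaRect(np.c_[xs,ys].astype(np.float32)))
cv2.imwrite('pics/w_%s.png'%sys.argv[1],im)
E
python3 look.py 1
```

```text
3.8 [ 641.3520952  -206.58208546  303.1475787 ] [3.14145907e+00 4.05145425e-04 5.49657440e-01] cam at [ 714.4874628  -162.35510192  372.42907249] axis [-0.28013444 -0.17189341 -0.94444553]
knob 0.66 [np.float64(435.3), np.float64(246.5)] 416 454 231 262 949
knob 0.64 [np.float64(18.8), np.float64(198.5)] 0 40 181 216 1174
knob 0.59 [np.float64(252.0), np.float64(151.5)] 235 269 134 169 989
gouge 0.84 [np.float64(252.5), np.float64(128.5)] 241 264 22 231 3048
((252.5, 126.5), (209.0, 23.0), 90.0)
gouge 0.62 [np.float64(252.0), np.float64(151.5)] 235 269 134 169 987
((252.0, 151.5), (35.0, 34.0), 90.0)
```

View pics/w_1.png

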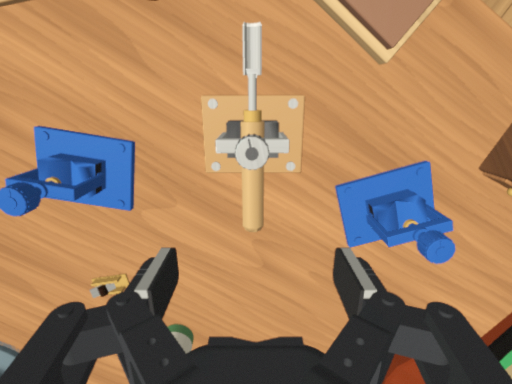

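Wrist view: knob top at px (252,152), gouge tip (253,25), butt (253,231), upright in the image, so the yaw is right. Blue look-alikes are at both sides.

```bash
python3 - <<'E'
from h import *
from cell import r
w=np.load('w_1.npz');c={'camera_matrix':w['K'],'dist':w['D'],'R':w['R'],'t':w['t']}
S=r.camera('scene');V=r.camera('side')
print(tri([ray(c,(252,151.5)),ray(S,(260.5,242)),ray(V,(350.9,234))]))
print('butt',tri([ray(c,(253,229)),ray(S,(222,261.5)),ray(V,(318,277.5))]))
print('tip',tri([ray(c,(253,24)),ray(S,(305,260)),ray(V,(372,229))]))
def atz(p,z):
    o,d=ray(c,p);return np.round(o+d*(z-o[2])/d[2],1)
print('knob',atz((252,151.5),125),atz((252,151.5),132),'butt',atz((253,230),62),'tip',atz((253,23),57),'ferr',atz((253,111),66))
E
python3 goal.py 672 -185 240 3.14159 0 0.55 2
```

```text
(array([ 672.36731985, -184.69606185,  124.32358123]), [np.float64(0.9049493168458383), np.float64(1.7309053393849085), np.float64(1.198947814945818)])
butt (array([ 582.04381498, -239.35780929,   65.16523811]), [np.float64(1.5216945050364559), np.float64(3.8605268036095923), np.float64(4.349153561045987)])
tip (array([ 771.25402585, -122.89859172,   55.05113963]), [np.float64(2.560280330259476), np.float64(1.581105971455285), np.float64(2.7045432896390382)])
knob [ 673.3 -184.2  125. ] [ 674.5 -183.6  132. ] butt [ 578.7 -242.3   62. ] tip [ 774.1 -123.4   57. ] ferr [ 701.4 -167.7   66. ]
4.05 [ 640.6 -201.5  304.1] [-3.141 -0.     0.556] q [-0.47  0.29  1.5   0.    1.35  0.54] F [-0.6  1.5  0.2] w 0.999 gf 0.0
shift [0.0708 0.0051 0.1281] mm 73.2 turn [-0.0001 -0.      0.0039] deg 0.4
[0.0354, 0.0026, 0.0641, -0.0, -0.0, 0.0019]
[0.0708, 0.0051, 0.1281, -0.0001, -0.0, 0.0039]
```

Emit:
step_arm([
  [[0.038, -0.002, 0.06, 0, 0, 0], [0.076, -0.003, 0.13, 0, 0, 0], [0.076, -0.003, 0.19, 0, 0, 0], [0.076, -0.003, 0.25, 0, 0, 0], [0.076, -0.003, 0.25, 0, 0, 0]],
])

```text
time_s: 4.68
eef_pos: [670.7, -179.6, 176.1]
tcp_rot: [-3.137, 0.003, 0.556]
ft_force: [0.6, 0.2, -0.0]
gripper_width: 0.999
gripper_force: 0.0
```

```bash
python3 goal.py 672.5 -184.5 178 3.14159 0 0.55 1;python3 look.py 2; python3 goal.py 672.5 -184.5 178 3.14159 0 0.55 1
```

```text
4.675 [ 670.7 -179.6  176.1] [-3.137e+00  3.000e-03  5.560e-01] q [-0.42  0.47  1.51  0.    1.16  0.59] F [ 0.6  0.2 -0. ] w 0.999 gf 0.0
shift [-0.0021  0.0102 -0.0039] mm 5.6 turn [-0.0031  0.0021  0.0039] deg 0.5
[-0.0021, 0.0102, -0.0039, -0.0031, 0.0021, 0.0039]
4.675 [ 670.70066579 -179.59646041  176.09491802] [-3.13666009  0.00326604  0.55607779] cam at [ 743.90720614 -135.10220786  245.13286214] axis [-0.28384591 -0.17104635 -0.94349067]
knob 0.85 [np.float64(264.2), np.float64(271.0)] 234 295 237 305 3354
gouge 0.73 [np.float64(262.9), np.float64(162.0)] 245 281 40 340 5780
((262.566650390625, 189.96875), (35.15752410888672, 300.1268615722656), 0.36262670159339905)
gouge 0.24 [np.float64(264.2), np.float64(270.7)] 234 295 236 304 3388
((264.5, 270.0), (68.0, 61.0), 90.0)
4.825 [ 673.1 -181.3  181.1] [ 3.139e+00 -2.000e-03  5.550e-01] q [-0.43  0.47  1.5   0.    1.16  0.59] F [ 0.6 -0.6  0.2] w 1.0 gf 0.0
shift [-0.0044  0.0048  0.0061] mm 4.5 turn [ 0.0016 -0.0011  0.0033] deg 0.3
[-0.0044, 0.0048, 0.0061, 0.0016, -0.0011, 0.0033]
```

View pics/w_2.png

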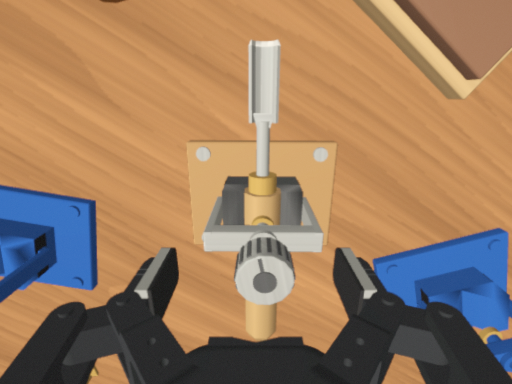

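Knob at px (264,271), fingers' middle at col 255.5, so the tool must go about 4 mm to its +y. Then close on the knob.

Emit:
step_arm([
  [[-0.003, 0.008, 0, 0, 0, 0], [-0.003, 0.008, 0, 0, 0, 0]],
])

```text
time_s: 5.08
eef_pos: [673.7, -186.4, 180.3]
tcp_rot: [3.14, -0.001, 0.554]
ft_force: [0.2, -0.5, -0.1]
gripper_width: 1.0
gripper_force: 0.0
```

Emit:
step_arm([
  [[0, 0, 0, 0, 0, 0], [0, 0, 0, 0, 0, 0], [0, 0, 0, 0, 0, 0], [0, 0, 0, 0, 0, 0], [0, 0, 0, 0, 0, 0]],
], hand=0, grip_force=50)

```text
time_s: 5.7
eef_pos: [672.4, -184.3, 179.3]
tcp_rot: [-3.137, 0.001, 0.555]
ft_force: [-5.8, 5.8, 5.3]
gripper_width: 0.332
gripper_force: 49.0
```

Emit:
step_arm([
  [[0, 0, 0, 0, 0, 0], [0, 0, 0, 0, 0, 0]],
])

```text
time_s: 5.95
eef_pos: [672.4, -184.3, 179.3]
tcp_rot: [-3.137, 0.001, 0.555]
ft_force: [-5.3, 5.9, 6.8]
gripper_width: 0.331
gripper_force: 49.0
```

Emit:
step_arm([
  [[0, -0.001, -0.0009, 0, 0, -0.11], [0, -0.001, -0.0018, 0, 0, -0.22], [0, -0.001, -0.0026, 0, 0, -0.33], [0, -0.001, -0.0035, 0, 0, -0.44], [0, -0.001, -0.0044, 0, 0, -0.55]],
])

```text
time_s: 6.58
eef_pos: [672.3, -184.2, 181.3]
tcp_rot: [-3.139, -0.002, 1.424]
ft_force: [-4.2, 3.9, 3.7]
gripper_width: 0.333
gripper_force: 48.9
```

Emit:
step_arm([
  [[0, 0, -0.0009, 0, 0, -0.11], [0, 0, -0.0018, 0, 0, -0.22], [0, 0, -0.0026, 0, 0, -0.33], [0, 0, -0.0035, 0, 0, -0.44], [0, 0, -0.0044, 0, 0, -0.55]],
])

```text
time_s: 7.2
eef_pos: [672.2, -184.2, 183.5]
tcp_rot: [-3.141, -0.004, 2.288]
ft_force: [-3.7, 4.6, 3.5]
gripper_width: 0.337
gripper_force: 49.0
```

Emit:
step_arm([
  [[0, 0, 0, 0, 0, 0]],
])

```text
time_s: 7.32
eef_pos: [672.2, -184.2, 183.5]
tcp_rot: [-3.141, -0.004, 2.284]
ft_force: [-3.6, 3.5, 4.2]
gripper_width: 0.333
gripper_force: 49.0
```

Emit:
step_arm([
  [[0, 0, 0, 0, 0, 0], [0, 0, 0, 0, 0, 0], [0, 0, 0, 0, 0, 0], [0, 0, 0, 0, 0, 0], [0, 0, 0, 0, 0, 0]],
], hand=1)

```text
time_s: 7.95
eef_pos: [672.9, -185.4, 183.3]
tcp_rot: [3.142, 0.0, 2.282]
ft_force: [0.3, -0.1, 0.2]
gripper_width: 1.0
gripper_force: 0.0
```

Emit:
step_arm([
  [[0, 0, -0.08, 0, 0, 0], [0, 0, -0.18, 0, 0, 0.1], [0, 0, -0.25, 0, 0, 0.21], [0, 0, -0.25, 0, 0, 0.32], [0, 0, -0.25, 0, 0, 0.43]],
])

```text
time_s: 8.57
eef_pos: [673.0, -185.4, 309.2]
tcp_rot: [3.14, 0.001, 1.601]
ft_force: [0.1, -0.9, -0.6]
gripper_width: 1.001
gripper_force: 0.0
```

```bash
python3 goal.py 604 -227 240 3.14159 0 0.55 6
```

```text
8.575 [ 673.  -185.4  309.2] [3.140e+00 1.000e-03 1.601e+00] q [-0.43  0.35  1.42 -0.    1.37 -0.46] F [ 0.1 -0.9 -0.6] w 1.001 gf 0.0
shift [-0.0789 -0.1407  0.1383] mm 106.3 turn [ 0.001  -0.      0.6692] deg 60.2
[-0.0131, -0.0235, 0.0231, 0.0002, -0.0, 0.1115]
[-0.0263, -0.0469, 0.0461, 0.0003, -0.0, 0.2231]
[-0.0394, -0.0704, 0.0692, 0.0005, -0.0, 0.3346]
[-0.0526, -0.0938, 0.0922, 0.0007, -0.0, 0.4461]
[-0.0657, -0.1173, 0.1153, 0.0008, -0.0, 0.5576]
[-0.0789, -0.1407, 0.1383, 0.001, -0.0, 0.6692]
```

Emit:
step_arm([
  [[-0.016, -0.028, 0.01, 0, 0, 0.11], [-0.032, -0.056, 0.02, 0, 0, 0.22], [-0.047, -0.084, 0.03, 0, 0, 0.33], [-0.063, -0.113, 0.04, 0, 0, 0.44], [-0.079, -0.141, 0.05, 0, 0, 0.55]],
])

```text
time_s: 9.2
eef_pos: [603.4, -227.6, 283.2]
tcp_rot: [3.141, -0.0, 0.737]
ft_force: [0.4, -0.2, 0.5]
gripper_width: 1.002
gripper_force: 0.0
```

Emit:
step_arm([
  [[0, 0, 0.04, 0, 0, 0.11], [0, 0, 0.08, 0, 0, 0.119], [0, 0, 0.09, 0, 0, 0.119]],
])

```text
time_s: 9.57
eef_pos: [603.2, -226.8, 236.0]
tcp_rot: [-3.138, 0.002, 0.558]
ft_force: [-1.0, 0.2, 0.5]
gripper_width: 1.001
gripper_force: 0.0
```

```bash
python3 look.py 3; python3 goal.py 604 -227 111 3.14159 0 0.55 3; python3 - <<'E'
from h import *
from cell import r
w=np.load('w_3.npz');c={'camera_matrix':w['K'],'dist':w['D'],'R':w['R'],'t':w['t']}
print('proj butt,grip(56 behind..),knobtop,tip',proj(c,[(583,-241,57),(604,-227,57),(672.5,-184.7,136),(773,-123,57)]))
E
```

```text
9.575 [ 603.15602928 -226.80741389  236.01624596] [-3.13842113e+00  1.62556508e-03  5.58294257e-01] cam at [ 676.10128326 -182.10911127  305.19396255] axis [-0.28127272 -0.17226707 -0.94403904]
knob 0.69 [np.float64(496.8), np.float64(243.0)] 477 511 222 266 1197
knob 0.63 [np.float64(256.1), np.float64(130.1)] 241 272 0 223 3981
gouge 0.79 [np.float64(256.0), np.float64(130.8)] 241 272 0 223 3847
((256.5, 111.5), (223.0, 31.0), 90.0)
9.725 [ 604.1 -227.3  238.3] [-3.142  0.     0.557] q [-0.54  0.3   1.62 -0.    1.23  0.48] F [0.3 0.4 0.4] w 1.002 gf 0.0
shift [ 2.000e-04 -5.000e-04  2.546e-01] mm 127.3 turn [-0.      0.      0.0047] deg 0.4
[0.0001, -0.0002, 0.0849, -0.0, 0.0, 0.0016]
[0.0001, -0.0003, 0.1697, -0.0, 0.0, 0.0031]
[0.0002, -0.0005, 0.2546, -0.0, 0.0, 0.0047]
proj butt,grip(56 behind..),knobtop,tip [[256.65679739 215.20183385]
 [255.90282013 190.96442489]
 [256.55925288 104.8920756 ]
 [257.76782465 -65.86232757]]
```

View pics/w_3.png

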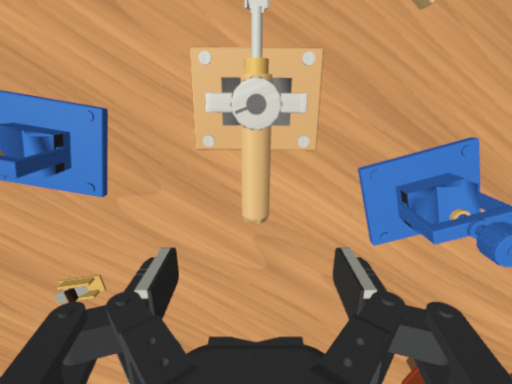

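Knob mark turned from upwards to left (px (245,108)): about 100° anticlockwise. Handle centred at col 256, butt at row 221. I'm going down to grip.

Emit:
step_arm([
  [[0, 0, 0.09, 0, 0, 0.002], [0, 0, 0.18, 0, 0, 0.004], [0, 0, 0.23, 0, 0, 0.004], [0, 0, 0.252, 0, 0, 0.004], [0, 0, 0.252, 0, 0, 0.004]],
])

```text
time_s: 10.35
eef_pos: [604.2, -227.5, 112.7]
tcp_rot: [3.141, -0.0, 0.55]
ft_force: [0.5, -0.4, 0.1]
gripper_width: 0.998
gripper_force: 0.0
```

Emit:
step_arm([
  [[0, 0, 0, 0, 0, 0], [0, 0, 0, 0, 0, 0], [0, 0, 0, 0, 0, 0], [0, 0, 0, 0, 0, 0], [0, 0, 0, 0, 0, 0]],
], hand=0, grip_force=30)

```text
time_s: 10.98
eef_pos: [603.9, -227.2, 112.6]
tcp_rot: [-3.141, -0.0, 0.55]
ft_force: [-1.6, 1.2, 2.2]
gripper_width: 0.297
gripper_force: 32.1
```

Emit:
step_arm([
  [[0, 0, 0, 0, 0, 0], [0, 0, 0, 0, 0, 0]],
])

```text
time_s: 11.22
eef_pos: [603.9, -227.2, 112.4]
tcp_rot: [-3.141, -0.0, 0.55]
ft_force: [-1.5, 1.7, 2.7]
gripper_width: 0.3
gripper_force: 32.3
```

```bash
python3 goal.py 604 -227 111 3.14159 0 0.55 1
```

```text
11.225 [ 603.9 -227.2  112.4] [-3.141 -0.     0.55 ] q [-0.54  0.46  1.66  0.    1.02  0.49] F [-1.5  1.7  2.7] w 0.3 gf 32.27402977645397
shift [ 0.0005 -0.0003  0.0028] mm 1.4 turn [-0.0001 -0.     -0.0001] deg 0.0
[0.0005, -0.0003, 0.0028, -0.0001, -0.0, -0.0001]
```

Emit:
step_arm([
  [[0, 0, 0, 0, 0, 0], [0, 0, 0, 0, 0, 0], [-0.01, 0, 0, 0, 0, 0], [-0.03, 0, 0, 0, 0, 0], [-0.05, 0, 0, 0, 0, 0]],
], hand=0, grip_force=90)

```text
time_s: 11.85
eef_pos: [582.1, -240.7, 112.2]
tcp_rot: [3.141, -0.0, 0.55]
ft_force: [1.2, 2.2, 1.1]
gripper_width: 0.281
gripper_force: 88.5
```

Emit:
step_arm([
  [[-0.02, 0, 0, 0, 0, 0], [-0.04, 0, 0, 0, 0, 0], [-0.06, 0, 0, 0, 0, 0], [-0.08, 0, 0, 0, 0, 0], [-0.1, 0, 0, 0, 0, 0]],
])

```text
time_s: 12.48
eef_pos: [539.1, -266.9, 112.1]
tcp_rot: [-3.141, 0.0, 0.549]
ft_force: [0.2, 0.3, -1.4]
gripper_width: 0.282
gripper_force: 88.2
```

```bash
python3 - <<'E'
from h import *
from cell import r
c=r.camera('side');s=r.read_state();print(s['eef_pos'],s['ft_force'],s['ft_torque'],s['gripper_width'])
a=c['color'][190:310,230:420,::-1]
c2=r.camera('scene');b=c2['color'][200:320,170:360,::-1]
cv2.imwrite('pics/d.png',np.hstack([cv2.resize(x,(400,253),interpolation=3) for x in(a,b)]))
E
```

```text
[ 538.43035391 -267.42222007  112.03147776] [ 0.68466103 -0.00617647 -0.86345146] [-0.15858988  0.13805345 -0.03586571] 0.2823383923997876
```

View pics/d.png

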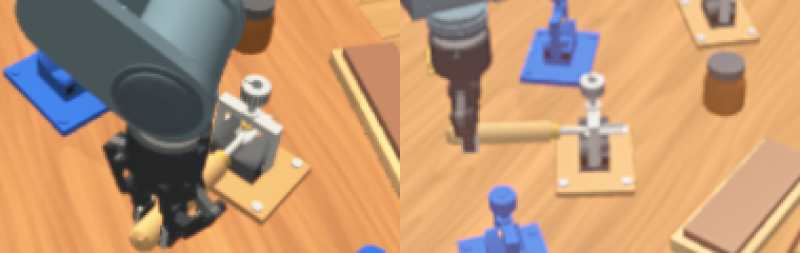

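The gouge comes with the gripper, level, blade now under the stirrup at about (610,128) in the right half. I continue drawing it straight back.

Emit:
step_arm([
  [[-0.02, 0, 0, 0, 0, 0], [-0.04, 0, 0, 0, 0, 0], [-0.06, 0, 0, 0, 0, 0], [-0.08, 0, 0, 0, 0, 0], [-0.1, 0, 0, 0, 0, 0]],
])

```text
time_s: 13.2
eef_pos: [496.7, -293.0, 112.3]
tcp_rot: [3.142, 0.0, 0.55]
ft_force: [-0.4, -0.4, -1.6]
gripper_width: 0.282
gripper_force: 88.2
```

Emit:
step_arm([
  [[-0.025, 0, 0, 0, 0, 0], [-0.05, 0, 0, 0, 0, 0], [-0.075, 0, 0, 0, 0, 0], [-0.1, 0, 0, 0, 0, 0], [-0.13, 0, 0, 0, 0, 0]],
])

```text
time_s: 13.82
eef_pos: [441.1, -327.0, 112.3]
tcp_rot: [3.142, 0.0, 0.55]
ft_force: [0.1, 0.0, -0.7]
gripper_width: 0.285
gripper_force: 88.2
```

Emit:
step_arm([
  [[0, 0, -0.03, 0, 0, 0], [0, 0, -0.08, 0, 0, 0], [0, 0, -0.15, 0, 0, 0], [0, 0, -0.23, 0, 0, 0], [0, 0, -0.31, 0, 0, 0]],
])

```text
time_s: 14.45
eef_pos: [442.0, -326.4, 269.8]
tcp_rot: [3.14, -0.0, 0.55]
ft_force: [0.6, -0.6, -1.8]
gripper_width: 0.284
gripper_force: 88.2
```

```bash
python3 goal.py 450 -250 330 3.14159 0 0 5
```

```text
14.45 [ 442.  -326.4  269.8] [ 3.14 -0.    0.55] q [-0.84  0.04  1.85  0.    1.25  0.18] F [ 0.6 -0.6 -1.8] w 0.284 gf 88.23072262108326
shift [ 0.0935 -0.1217 -0.1206] mm 97.6 turn [ 0.0007 -0.0005  0.3502] deg 31.5
[0.0187, -0.0243, -0.0241, 0.0001, -0.0001, 0.07]
[0.0374, -0.0487, -0.0482, 0.0003, -0.0002, 0.1401]
[0.0561, -0.073, -0.0724, 0.0004, -0.0003, 0.2101]
[0.0748, -0.0974, -0.0965, 0.0006, -0.0004, 0.2801]
[0.0935, -0.1217, -0.1206, 0.0007, -0.0005, 0.3502]
```

Clear of the block, at a height of about 215. Now I tip the edge up in a small first step and watch the wrist joints.

Emit:
step_arm([
  [[0, 0, -0.04, 0, 0.08, 0], [0, 0, -0.08, 0, 0.16, 0], [0, 0, -0.1, 0, 0.24, 0]],
])

```text
time_s: 14.82
eef_pos: [442.4, -326.7, 320.4]
tcp_rot: [3.137, -0.381, 0.553]
ft_force: [-0.9, -0.5, -1.2]
gripper_width: 0.283
gripper_force: 88.3
```

```bash
python3 goal.py 442 -326 320 3.14159 0 0.55 1
```

```text
14.825 [ 442.4 -326.7  320.4] [ 3.137 -0.381  0.553] q [-0.97 -0.05  1.87  0.39  1.32 -0.05] F [-0.9 -0.5 -1.2] w 0.283 gf 88.25392803177238
shift [-0.0002 -0.0016  0.0007] mm 0.9 turn [ 0.0028 -0.2428  0.001 ] deg 21.9
[-0.0002, -0.0016, 0.0007, 0.0028, -0.2428, 0.001]
```

Emit:
step_arm([
  [[0, 0, 0, 0, 0.1, 0], [0, 0, 0, 0, 0.2, 0], [0, 0, 0, 0, 0.3, 0], [0, 0, 0, 0, 0.4, 0], [0, 0, 0, 0, 0.5, 0]],
])

```text
time_s: 15.45
eef_pos: [441.9, -326.8, 318.8]
tcp_rot: [3.133, -1.167, 0.558]
ft_force: [-0.5, -0.0, -1.1]
gripper_width: 0.284
gripper_force: 88.3
```

Emit:
step_arm([
  [[0, 0, 0, 0, 0, 0], [0, 0, 0, 0, 0, 0], [0, 0, 0, 0, 0, 0], [0, 0, 0, 0, 0, 0]],
])

```text
time_s: 15.95
eef_pos: [442.1, -326.5, 318.0]
tcp_rot: [3.138, -1.162, 0.554]
ft_force: [-0.4, 0.1, -2.3]
gripper_width: 0.284
gripper_force: 88.4
```

```bash
python3 goal.py 442 -326 320 3.14159 0 0.55 1; python3 - <<'E'
from h import *
from cell import r
a=r.camera('side')['color'][:,:,::-1];b=r.camera('scene')['color'][:,:,::-1]
cv2.imwrite('pics/e.png',np.hstack([cv2.resize(x,(400,300),interpolation=3) for x in(a,b)]))
E
```

```text
15.95 [ 442.1 -326.5  318. ] [ 3.138 -1.162  0.554] q [-1.17  0.03  1.98  1.14  1.52 -0.46] F [-0.4  0.1 -2.3] w 0.284 gf 88.36700147017837
shift [ 0.0037 -0.001  -0.0014] mm 2.0 turn [ 7.000e-04 -7.394e-01  8.000e-04] deg 66.5
[0.0037, -0.001, -0.0014, 0.0007, -0.7394, 0.0008]
```

View pics/e.png

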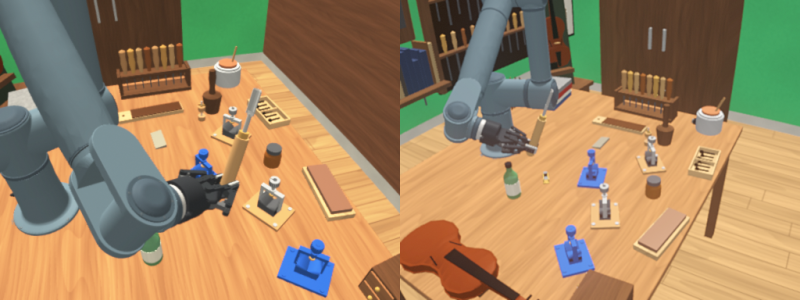

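Side view: the gouge stands edge up (tip near (252,92)) in the gripper, well above the bench, with block, bottle and the rest in place. I'm handing in.

```bash
python3 -c "
from cell import r
print(r.close_job())"
```

```text
the job is handed in; nothing more can be done
None
```

I eased the clamp knob about 100° anticlockwise, drew the gouge straight back clear of the block, and lifted it; it is held still about 0.3 m above the bench, edge up at about 67° from level, and the job is handed in (no verdict shown).

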